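# Close the balance's draught shield and tare it

## Robot

A 7-joint arm with a two-finger parallel gripper is mounted at the origin on a cart in front of the work surface, level with it; the furniture and walls round the work are solid. World frame = base frame: x ahead of the robot, y to its left, z up, the work surface at z = 0. Lengths are in mm, angles in rad, forces in N, time in s.
With the tool pointing down it reaches from about 400 to 875 mm from the base axis. Payload 6.5 kg.
Tool frame: the origin (TCP) lies on the centre line of the jaws, within the pads' length; the fingertips stand 22 mm ahead of it and the grasp point (between the pads) lies 3 mm ahead of it (r.nose_length is the distance from the TCP to the fingertips, in mm); z points along the fingers, y is the line along which they close (so a half turn about z gives the same grasp; the last joint's range is limited). The gripper opens to 85 mm and grips with 20 to 120 N. Pads are 22 mm wide; open, the fingers measure 114 mm over their backs; the gripper's body (76 mm by 85 mm) begins 54 mm behind the grasp point. The pads swing forward as they close: fully open they stand 13 mm farther back than shut.
Start: joints at [1.25, 0.536, -0.004, 1.538, 0.003, 1.067, -0.071], TCP at [163.83, -629.007, 253.29] pointing down, gripper open.
Joint ranges: [-2.7, 2.7], [-0.37, 2.16], [-1.27, 1.26], [0.24, 2.4], [-1.31, 4.45], [0.19, 1.91], [-2.76, 2.76]. Speed limits (rad/s): [2.39, 2.39, 3.14, 3.14, 3.14, 3.14, 3.14].

## Interface

Orientations are given as a rotation vector (axis times angle).
In Python, from rig import r gives the robot as it stands.
- The arm moves only by the shell command python3 -m jog 'ROWS'. ROWS is JSON, one flat list of numbers, 5 for each row, row after row: the finger opening in cm, from 0 to 8.54, then the shift along the tool's x, y, z in cm, then the turn about the tool's z in rad. In form: [fingers, dx, dy, dz, roll, fingers, dx, dy, dz, roll, ...]. A call has 1 to 12 rows; each row is the pose to reach, as a shift and turn from the pose commanded when the call began, along the tool's axes at that moment; what a row does not reach only later rows make up. A row lasts 1/8 s, in which the tool goes at most 62.5 mm and 10.7 degrees, less where a joint would pass 70% of its speed; a pose out of reach is approached as far as the arm can. A call with a gripper value outside its range is refused whole. The fingers move at their own pace and stop on an object; the grip force is fixed at half the most. Time passes only in rows, so rows that repeat a pose let the fingers close. It gives the time, the measured TCP pose, the force, the opening and the grip force at its end, in the units of the state.
- r.read_state(): the state, without advancing time (a new reading comes with each control period).
- r.snapshot(name): name is "scene" or "top"; returns a dict with "img" (420x560x3 uint8, blue, green, red), "fx", "fy", "cx", "cy" (pixels), "extrinsics" (4x4, takes a point from world to camera coordinates). Camera axes: x right, y down, z forward; pixel columns grow to the right and rows downward; lengths in mm; the calibration is good to about 2 mm. A picture is of the moment at which its call begins. There is no depth.
- r.hand_in(): hands the job in; it is judged then, once.
The state is a dict: "time": time; "joint_pos": joint angles; "joint_velocities": joint speeds; "effort": joint torques, N m; "ee_pos": TCP position; "eef_rot": TCP orientation; "contact_force": force on the tool from outside, world axes, zero at the start; "torque": the same for the moment, N m; "finger_gap": opening from 0.0 (shut) to 1.0 (fully open); "grip_force": force on a finger pad.
Only numpy, scipy, OpenCV 4.12 (cv2) and the standard library are available. Lean on these libraries where they do the work, as an engineer would, in place of code of your own. Each camera call takes 0.05 s, during which the arm holds its last target. There are 200 camera calls.

## Task

The empty beaker on the balance is ready to be tared: with the fingertips, slide the glass top cover of the draught shield fully shut by its ledge, and only then press the tare key (the long bar in the row of four keys) lightly all the way down, let it spring back and withdraw. Push and press gently, pick nothing up, and leave the other three keys, the beaker on the pan and the glassware and tools around the balance alone.

Things in the scene. Friction and masses are not known exactly. Their poses are not given: they have to be found in the camera images.
- balance: White lab balance, 290 deep, 210 wide, 188 high, too heavy to shift. Origin: centre of its underside; x to its rear, y to its left seen from the keys, z up. In this frame (mm): console with keys x -145 to -30, deck 42 high; display hood x -90 to -37, to 66 high; glass draught shield x -25 to 143, y -95 to 95, 160 high, over it the sliding glass cover; pan 90 across at x 50, y 0, top 63 high.
- cover_ledge (a point): Mid top edge of the upright face of the cover's finger ledge, a grey wedge 90 wide (balance's y). The upright face looks to the rear (+x), rises from the cover's glass (165 above the bench; aluminium rim 167) to 188; its front slopes down. Fingertips set behind the upright face draw the cover towards the keys, shut. Shut, this point is at x -3, y 0, z 188 in the balance's frame.
- cover (a joint): Slide of the top cover along the balance's x, in m: 0 shut (a firm stop), up to 0.09 open to the rear. It starts 0.045 to 0.08 open, needs about 1.5 N to move and stays where it is left.
- tare_top (a point): Centre of the top of the tare key: black bar 50 (balance's y) x 18 (x), at x -115, y 20 in the balance's frame, top 48.5 high, 6 above the deck. It goes straight down; the glass shield is 90 behind it, its neighbours' edges are 47 or more from its centre.
- tare_key (a joint): Travel of the tare key in m: 0 up, 0.004 fully down (a firm stop). It is sprung: about 1 N to start, 4.2 N fully down, and it comes up by itself.
- power_key (a joint): Travel (m, 0 up, 0.004 down) of the small round key, 16 across, at x -115, y 80 in the balance's frame. Leave alone.
- mode_key (a joint): Travel (m, 0 up, 0.004 down) of the small square key, 16 across, at x -115, y -40 in the balance's frame. Leave alone.
- print_key (a joint): Travel (m, 0 up, 0.004 down) of the small square key, 16 across, at x -115, y -82 in the balance's frame. Leave alone.
- beaker: Empty plastic beaker, 50 across, 58 high, standing on the pan inside the draught shield; origin at the centre of its underside. Leave alone.
- petri: Clear petri dish, 61 across, 14 high, on the bench at the balance's right; origin at the centre of its underside. Leave alone.
- vial_a: Small brown vial with a black cap, 12 across, 32 high, on the bench at the balance's right, nearer its front; origin at the centre of its underside. Leave alone.
- vial_b: Small brown vial with a black cap, 12 across, 32 high, on the bench farther to the right; origin at the centre of its underside. Leave alone.
- small_beaker: Empty glass beaker, 48 across, 56 high, on the bench to the right; origin at the centre of its underside. Leave alone.
- jar: Small round jar with a screw lid, 43 across, 72 high, on the bench at the balance's left; origin at the centre of its underside. Leave alone.
- flask: Small volumetric flask, 46 across, 121 high, on the bench farther to the left; origin at the centre of its underside. Leave alone.
- tweezers: Steel tweezers, 123 long, 10 high, lying on the bench to the right; origin at the centre of the underside. Leave alone.

How it is judged (in metres and radians):
On the way, in this order (a step that is already met when the one before it is completed fails the run):
1. the top cover is slid fully shut (value of joint cover below 0.003 m), for 0.2 s.
2. with the cover shut, the tare key is pressed all the way down (value of joint tare_key above 0.003 m and value of joint cover below 0.004 m), for 0.05 s.
At the end, for the whole second after the job is handed in: The cover is shut (open less than 4 mm), all four keys are up (within 1 mm), the beaker is upright on the pan and it and every bystander are within 10 mm of where they stood (value of joint cover below 0.004 m and value of joint each of tare_key, power_key, mode_key, print_key below 0.001 m and distance of each of beaker, petri, vial_a, vial_b, small_beaker, jar, flask, tweezers from where it was at the start of the episode below 0.01 m and angle between beaker's own z axis and vertical below 0.15 rad); the robot touches nothing.
It fails at once if the tare key is pressed while the cover stands open (value of joint tare_key above 0.002 m and value of joint cover above 0.006 m).
It fails at once if one of the other three keys is pressed (value of joint any of power_key, mode_key, print_key above 0.0015 m).
It fails at once if the tare key is pressed roughly (over 20 N) (value of joint tare_key above 0.001 m and contact force between the arm and balance above 20 N).
It fails at once if the balance or its cover is pushed or gripped harder than 35 N (contact force between the arm and balance above 35 N).
It fails at once if a bystander is shifted, lifted or carried, or the beaker on the pan is touched or shifted (distance of any of beaker, petri, vial_a, vial_b, small_beaker, jar, flask, tweezers from where it was at the start of the episode above 0.01 m or contact force between the arm and beaker above 0.3 N).
It also fails if it takes over 45 s, if anything falls off the work surface, if the arm or the gripper's body presses on something with over 40 N, if the wrist force passes 120 N, or if a joint passes its speed limit or range.

## Working session

There is one attempt and no reset: what is moved stays moved. The work goes in short steps, Python scripts to look and compute and a shell command to move; the robot and the scene stay as the last step left them, time stands still between calls to the robot, and variables do not carry over. Pictures are saved under pics/ and viewed, at most 10 in all, crops included, and the job is handed in when it is done.

```bash
mkdir -p pics
python3 - <<'E'
from rig import r
import cv2,numpy as np
for n in("scene","top"):
    s=r.snapshot(n);cv2.imwrite(f"pics/{n}0.png",s["img"])
    print(n,s["fx"],s["fy"],s["cx"],s["cy"],np.round(s["extrinsics"],4).tolist())
st=r.read_state();print(st["time"],st["ee_pos"],st["eef_rot"],r.nose_length,st["contact_force"])
E
```

```text
scene 434.9942857653641 434.9942857653641 282.273973277496 208.40569444309565 [[-0.5274, -0.8495, 0.0102, 311.3531], [-0.5588, 0.3378, -0.7574, 394.9299], [0.6399, -0.4052, -0.6529, 914.3541], [0.0, 0.0, 0.0, 1.0]]
top 540.6515457199037 540.6515457199037 274.4805441562619 211.13211938398103 [[0.0031, -0.9998, 0.0212, -10.1906], [-0.9832, -0.0069, -0.1823, 535.162], [0.1824, -0.0202, -0.983, 1586.5065], [0.0, 0.0, 0.0, 1.0]]
0.1 [ 163.66929786 -628.49612577  252.48772055] [-3.11457504e+00 -3.99046191e-01  4.96153893e-04] 22.0 [-0.74866359 -0.19964331 -0.28154411]
```

View pics/scene0.png

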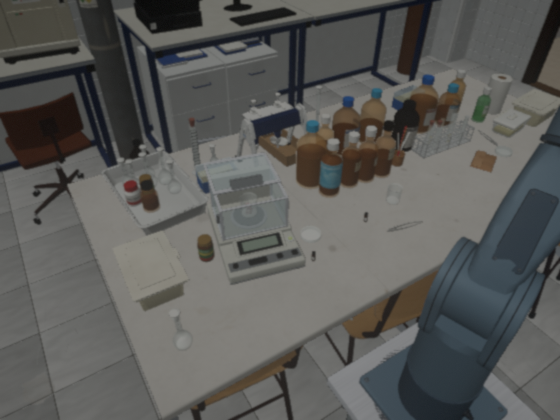

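View pics/top0.png

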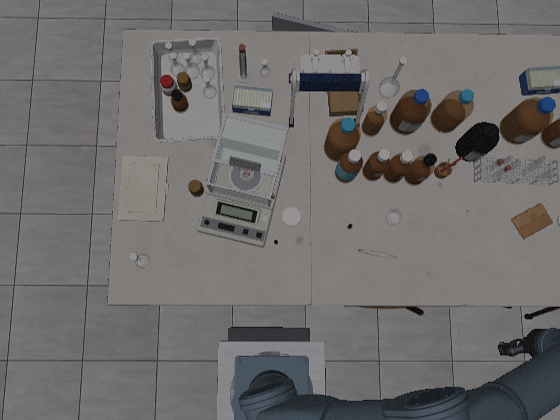

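The balance is at about (242,190) in the top view and (255,215) in the scene view, turned slightly. The ledge is the dark bar near (246,163) in top. I'll enlarge both views.

Run:
```python
import cv2
a=cv2.imread("pics/top0.png")[105:255,180:310]; b=cv2.imread("pics/scene0.png")[140:290,190:320]
f=lambda x:cv2.convertScaleAbs(cv2.resize(x,None,fx=4,fy=4,interpolation=cv2.INTER_CUBIC),alpha=1.3)
cv2.imwrite("pics/topc.png",cv2.resize(f(a),(520,600)));cv2.imwrite("pics/scenec.png",f(b))
```

```text
(no output)
```

View pics/topc.png

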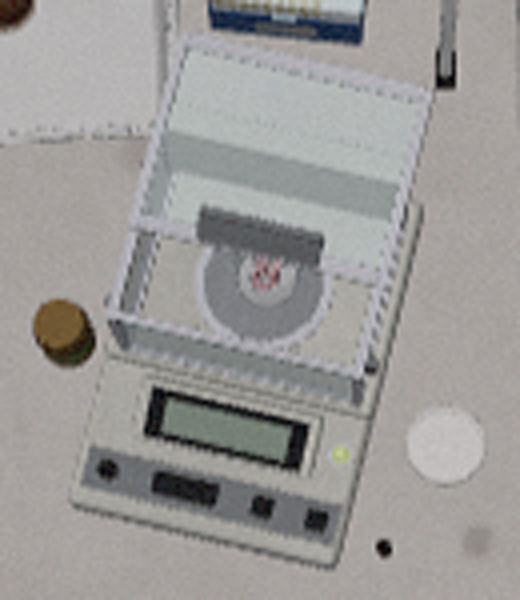

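View pics/scenec.png

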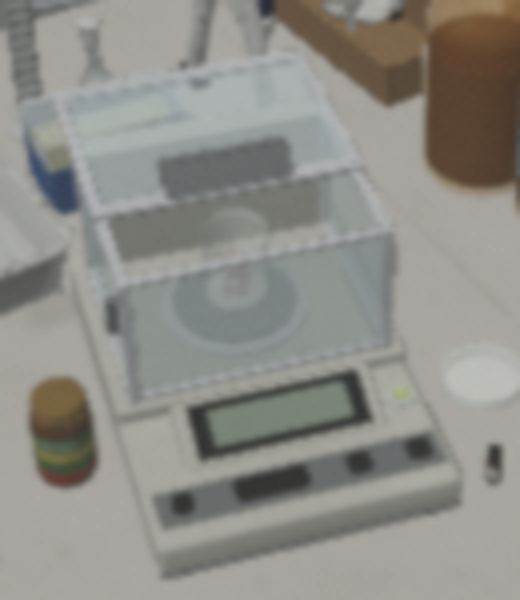

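The top crop shows keys at (108,469), (186,489), (262,506), (316,519) and the ledge's top edge from (203,207) to (325,237). In the scene crop the keys are at (182,503), (272,483), (360,461), (420,447) and the ledge edge runs (160,160) to (290,138).

```bash
cat > fit.py <<'E'
from rig import r
import numpy as np
from scipy.optimize import least_squares
K=[(-115,80,48),(-115,20,48),(-115,-40,48),(-115,-82,48)]
obs={"top":([(108,469),(186,489),(262,506),(316,519)],[(203,207),(325,237)],(180,105)),
"scene":([(182,503),(272,483),(360,461),(420,447)],[(160,160),(290,138)],(190,140))}
S={n:r.snapshot(n) for n in obs}
def W(p,q):
    c,s=np.cos(p[2]),np.sin(p[2]);q=np.asarray(q,float)
    return np.c_[p[0]+c*q[:,0]-s*q[:,1],p[1]+s*q[:,0]+c*q[:,1],q[:,2]]
def proj(n,w):
    s=S[n];E=s["extrinsics"];c=w@E[:3,:3].T+E[:3,3]
    return np.c_[s["fx"]*c[:,0]/c[:,2]+s["cx"],s["fy"]*c[:,1]/c[:,2]+s["cy"]]
def res(p):
    o=[]
    for n,(k,l,off) in obs.items():
        pts=K+[(-3+p[3],45,188),(-3+p[3],-45,188)]
        o.append(proj(n,W(p,pts))-(np.array(k+l)/4+off))
    return np.concatenate(o).ravel()
f=least_squares(res,[600,100,-0.2,60],x_scale=[100,100,.1,10],loss="soft_l1")
p=f.x
if __name__=="__main__":
    print(np.round(p,3));print(np.round(res(p).reshape(-1,2),1).tolist())
    print("ledge",W(p,[(-3+p[3],0,188),(-3,0,188)]).round(1),"tare",W(p,[(-115,20,48.5)]).round(1))
    st=r.read_state();print(st["time"])
    from scipy.spatial.transform import Rotation as R
    print(R.from_rotvec(st["eef_rot"]).as_matrix().round(4).tolist())
E
python3 fit.py
```

```text
[ 5.92366e+02  9.22270e+01 -2.41000e-01  6.54660e+01]
[[-0.6, 0.1], [-0.8, -0.1], [-0.5, 0.5], [-0.4, 0.6], [-0.8, 0.1], [-0.2, 0.3], [0.5, -0.8], [0.4, -1.0], [0.3, -0.5], [0.2, -0.5], [0.2, -0.5], [-0.0, -0.9]]
ledge [[653.   77.3 188. ]
 [589.5  92.9 188. ]] tare [[485.5 139.1  48.5]]
0.2
[[0.9677, 0.2521, -0.0003], [0.2521, -0.9677, 0.001], [-0.0001, -0.0011, -1.0]]
```

Residuals are under 1 px, and the yaw and 65 mm opening are plausible. First I'll lift and move clear of the bottles.

```bash
python3 -m jog '[0,0,0,-5,0, 0,2,-2,-8,0, 0,6,-6.5,-8,0.1, 0,10,-11,-8,0.2, 0,14,-15.5,-8,0.3, 0,18,-20,-8,0.4, 0,22,-24.5,-8,0.5, 0,26,-29,-8,0.5, 0,30,-33,-8,0.5, 0,34,-37,-8,0.5, 0,38,-41,-8,0.5, 0,42,-45,-8,0.5]'
cat > d.py <<'E'
import sys
from fit import *
from scipy.spatial.transform import Rotation as R
def rel(b):  # balance-frame TCP target (x,y,z mm) -> tool shift cm
    st=r.read_state();M=R.from_rotvec(st["eef_rot"]).as_matrix()
    w=W(p,[b])[0]
    print("t",round(st["time"],2),"tcp",st["ee_pos"].round(1),"yaw",round(np.arctan2(M[1,0],M[0,0]),3),"F",np.round(st["contact_force"],1),"gap",round(st["finger_gap"],3),"target",w.round(1),"shift cm",(M.T@(w-st["ee_pos"])/10).round(2))
rel([float(v) for v in sys.argv[1:4]])
E
python3 d.py 85 0 250
```

```text
time: 1.7
ee_pos: [457.4, -86.1, 333.4]
eef_rot: [3.118, -0.385, 0.001]
contact_force: [1.3, -0.3, 0.6]
finger_gap: -0.004
grip_force: 0.0
t 1.8 tcp [459.2 -81.4 333.6] yaw -0.236 F [ 0.8  0.5 -0.2] gap 0.0 target [674.9  71.9 250. ] shift cm [ 17.39 -19.92   8.44]
```

```bash
python3 -m jog '[0,3,-4,0,0, 0,7,-8,0,0, 0,11,-12,0,0, 0,14.5,-16,0,0, 0,17.4,-19.9,0,0, 0,17.4,-19.9,3,0, 0,17.4,-19.9,6,0, 0,17.4,-19.9,8.4,0, 0,17.4,-19.9,8.4,0, 0,17.4,-19.9,8.4,0]'
python3 d.py 85 0 197
python3 - <<'E'
from fit import *
import cv2
o=[]
for n,(x,y) in (("top",(180,105)),("scene",(190,120))):
    c=S[n]["img"][y:y+140,x:x+120];o.append(cv2.resize(c,None,fx=3.3,fy=3.3,interpolation=cv2.INTER_CUBIC))
cv2.imwrite("pics/two1.png",cv2.convertScaleAbs(np.hstack(o),alpha=1.3))
E
```

```text
time: 3.05
ee_pos: [674.5, 63.0, 250.3]
eef_rot: [-3.118, 0.385, -0.002]
contact_force: [-0.4, 0.3, 0.5]
finger_gap: 0.0
grip_force: 0.0
t 3.15 tcp [674.7  63.2 250.8] yaw -0.245 F [ 0.5  0.6 -0.4] gap -0.003 target [674.9  71.9 197. ] shift cm [-0.2  -0.85  5.38]
```

View pics/two1.png

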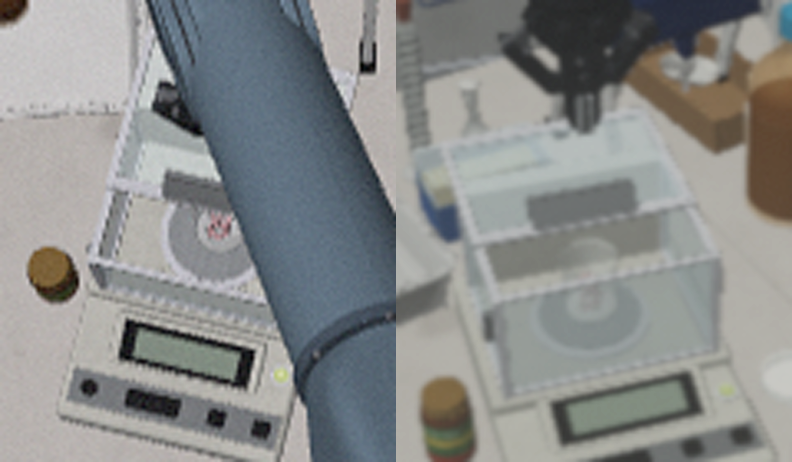

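The fingertips show in the scene half at (583,128), above the cover and behind the ledge at (582,203), about where planned. Next I'll descend to a tip height of 175.

```bash
python3 -m jog '[0,0,-0.8,1.5,0, 0,0,-0.8,3,0, 0,0,-0.8,4.5,0, 0,0,-0.8,5.4,0, 0,0,-0.8,5.4,0, 0,0,-0.8,5.4,0]'
python3 d.py 8 0 197
```

```text
time: 4.0
ee_pos: [676.3, 70.9, 195.8]
eef_rot: [-3.118, 0.384, -0.001]
contact_force: [0.0, 0.2, 0.2]
finger_gap: 0.002
grip_force: 0.0
t 4.1 tcp [676.3  71.  196. ] yaw -0.245 F [-0.9  1.2  0.8] gap 0.002 target [600.1  90.3 197. ] shift cm [-7.86 -0.03 -0.11]
```

```bash
python3 -m jog '[0,-0.5,0,0,0, 0,-1,0,0,0, 0,-1.5,0,0,0, 0,-2,0,0,0, 0,-2.5,0,0,0, 0,-3,0,0,0]'
python3 d.py 8 0 197
python3 -m jog '[0,-0.5,0,0,0, 0,-1,0,0,0, 0,-1.5,0,0,0, 0,-2,0,0,0, 0,-2.5,0,0,0, 0,-3,0,0,0, 0,-3.5,0,0,0]'
python3 d.py 8 0 197
```

```text
time: 4.85
ee_pos: [646.5, 78.2, 195.4]
eef_rot: [3.118, -0.384, 0.0]
contact_force: [0.9, -0.1, 0.3]
finger_gap: 0.003
grip_force: 0.7
t 4.95 tcp [646.   78.5 195.2] yaw -0.245 F [-0.2  0.1  0.1] gap -0.002 target [600.1  90.3 197. ] shift cm [-4.73 -0.04 -0.17]
time: 5.82
ee_pos: [612.5, 86.6, 195.3]
eef_rot: [3.118, -0.384, -0.0]
contact_force: [1.6, 0.1, -0.6]
finger_gap: 0.003
grip_force: 0.7
t 5.92 tcp [612.1  87.1 195.3] yaw -0.245 F [-0.6 -0.1 -0.3] gap -0.004 target [600.1  90.3 197. ] shift cm [-1.24 -0.03 -0.17]
```

```bash
python3 -m jog '[0,-0.2,0,0,0, 0,-0.4,0,0,0, 0,-0.6,0,0,0, 0,-0.8,0,0,0, 0,-0.8,0,0,0]'
python3 d.py 8 0 197
python3 - <<'E'
from fit import *
import cv2
o=[]
for n,(x,y) in (("top",(180,105)),("scene",(190,120))):
    c=S[n]["img"][y:y+140,x:x+120];o.append(cv2.resize(c,None,fx=3.3,fy=3.3,interpolation=cv2.INTER_CUBIC))
cv2.imwrite("pics/two2.png",cv2.convertScaleAbs(np.hstack(o),alpha=1.3))
E
```

```text
time: 6.55
ee_pos: [604.8, 88.8, 195.3]
eef_rot: [-3.118, 0.384, 0.001]
contact_force: [0.3, 0.5, -0.3]
finger_gap: -0.001
grip_force: 0.1
t 6.65 tcp [604.8  88.7 195.2] yaw -0.245 F [-0.1  1.2 -0.2] gap -0.003 target [600.1  90.3 197. ] shift cm [-0.49 -0.04 -0.18]
```

View pics/two2.png

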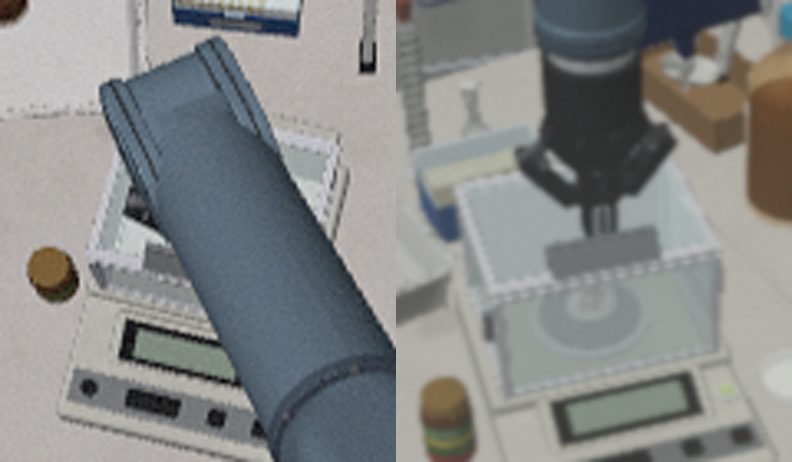

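The cover is nearly shut, with the fingertips behind the ledge at (600,235). I'll continue in 1 mm steps and watch for the stop.

```bash
for i in 1; do python3 -m jog '[0,-0.1,0,0,0, 0,-0.2,0,0,0, 0,-0.3,0,0,0, 0,-0.3,0,0,0]'; done
python3 -m jog '[0,-0.1,0,0,0, 0,-0.2,0,0,0, 0,-0.2,0,0,0]'
python3 d.py 8 0 197
```

```text
time: 7.25
ee_pos: [602.3, 89.2, 195.3]
eef_rot: [3.118, -0.384, 0.001]
contact_force: [2.9, -0.9, -1.1]
finger_gap: 0.003
grip_force: 1.2
time: 7.62
ee_pos: [602.2, 89.2, 195.5]
eef_rot: [-3.117, 0.385, -0.007]
contact_force: [8.4, -0.7, -4.8]
finger_gap: -0.004
grip_force: 4.2
t 7.72 tcp [602.2  89.2 195.5] yaw -0.246 F [ 8.  -1.9 -6.1] gap 0.001 target [600.1  90.3 197. ] shift cm [-0.23 -0.06 -0.15]
```

A stall at 8 N in the expected place means the cover is on its stop. I'll back off, rise, and compute the tare approach.

```bash
python3 -m jog '[0,0.5,0,0,0, 0,1.5,0,0,0, 0,1.5,0,-2,0, 0,1.5,0,-5,0, 0,1.5,0,-8,0, 0,1.5,0,-8,0, 0,1.5,0,-8,0]'
python3 d.py -115 20 120
```

```text
time: 8.6
ee_pos: [614.4, 86.2, 275.5]
eef_rot: [3.118, -0.384, -0.0]
contact_force: [-0.7, -0.1, -1.1]
finger_gap: -0.002
grip_force: 0.0
t 8.7 tcp [614.1  86.1 274.5] yaw -0.245 F [-0.3 -0.1  0.8] gap 0.001 target [485.5 139.1 120. ] shift cm [-13.74  -2.03  15.47]
```

```bash
python3 -m jog '[0,-4,-0.6,0,0, 0,-8,-1.2,0,0, 0,-11.5,-1.7,0,0, 0,-13.7,-2,0,0, 0,-13.7,-2,0,0, 0,-13.7,-2,4,0, 0,-13.7,-2,8,0, 0,-13.7,-2,12,0, 0,-13.7,-2,15.4,0, 0,-13.7,-2,15.4,0, 0,-13.7,-2,15.4,0]'
python3 d.py -115 20 78
python3 - <<'E'
from fit import *
import cv2
o=[]
for n,(x,y) in (("top",(180,135)),("scene",(190,150))):
    c=S[n]["img"][y:y+140,x:x+120];o.append(cv2.resize(c,None,fx=3.3,fy=3.3,interpolation=cv2.INTER_CUBIC))
cv2.imwrite("pics/two3.png",cv2.convertScaleAbs(np.hstack(o),alpha=1.3))
E
```

```text
time: 10.07
ee_pos: [487.8, 138.9, 122.1]
eef_rot: [-3.117, 0.385, -0.002]
contact_force: [0.2, 0.0, -0.2]
finger_gap: -0.002
grip_force: 0.0
t 10.18 tcp [488.  139.1 122.7] yaw -0.246 F [-0.1  0.3  0.4] gap 0.002 target [485.5 139.1  78. ] shift cm [-0.26  0.07  4.47]
```

View pics/two3.png

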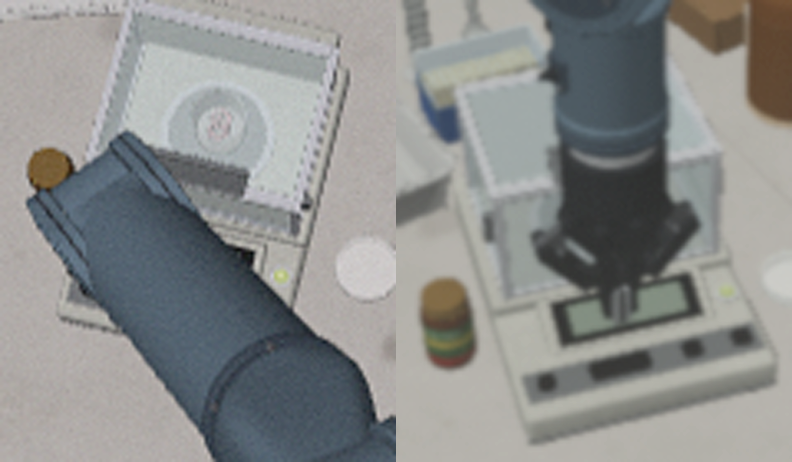

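The cover is visibly shut, with the ledge at the front rim in the top half. The fingertips at (620,318) are in line above the tare key at (620,365). I'll descend to just above the key.

```bash
python3 -m jog '[0,-0.2,0,1.5,0, 0,-0.2,0,3,0, 0,-0.2,0,4,0, 0,-0.2,0,4.5,0, 0,-0.2,0,4.5,0, 0,-0.2,0,4.5,0]'
python3 d.py -115 20 70.5
```

```text
time: 11.02
ee_pos: [485.0, 139.4, 76.5]
eef_rot: [-3.118, 0.384, -0.001]
contact_force: [-0.5, 0.3, -0.7]
finger_gap: 0.006
grip_force: 0.0
t 11.12 tcp [485.1 139.4  76.6] yaw -0.245 F [ 0.9  0.1 -0.4] gap 0.0 target [485.5 139.1  70.5] shift cm [0.05 0.02 0.61]
```

```bash
python3 -m jog '[0,0,0,0.2,0, 0,0,0,0.4,0, 0,0,0,0.55,0, 0,0,0,0.7,0, 0,0,0,0.75,0, 0,0,0,0.8,0, 0,0,0,0.8,0]'
python3 -m jog '[0,0,0,0.05,0, 0,0,0,0.1,0, 0,0,0,0.15,0, 0,0,0,0.15,0]'
```

```text
time: 12.0
ee_pos: [484.8, 139.3, 68.3]
eef_rot: [3.118, -0.384, -0.0]
contact_force: [-0.4, -0.4, 2.7]
finger_gap: -0.0
grip_force: 1.3
time: 12.5
ee_pos: [484.7, 139.3, 66.8]
eef_rot: [3.118, -0.384, -0.0]
contact_force: [-1.2, -1.1, 4.0]
finger_gap: -0.0
grip_force: 2.0
```

```bash
python3 -m jog '[0,0,0,0.05,0, 0,0,0,0.1,0, 0,0,0,0.15,0, 0,0,0,0.15,0]'
```

```text
time: 13.0
ee_pos: [484.9, 139.4, 66.3]
eef_rot: [3.118, -0.384, 0.001]
contact_force: [-3.9, -2.4, 16.2]
finger_gap: -0.001
grip_force: 8.5
```

The key is on its stop: 16 N, and motion has stopped. Withdrawing.

```bash
python3 -m jog '[0,0,0,-0.3,0, 0,0,0,-1,0, 0,0,0,-3,0, 0,0,0,-6,0, 0,0,0,-10,0, 0,0,0,-14,0, 0,0,0,-18,0, 0,-4,0,-18,0, 0,-8,4,-18,0, 0,-8,8,-18,0, 0,-8,12,-18,0, 0,-8,12,-18,0]'
python3 - <<'E'
from fit import *
import cv2
o=[]
for n,(x,y) in (("top",(180,115)),("scene",(190,150))):
    c=S[n]["img"][y:y+140,x:x+120];o.append(cv2.resize(c,None,fx=3.3,fy=3.3,interpolation=cv2.INTER_CUBIC))
cv2.imwrite("pics/two4.png",cv2.convertScaleAbs(np.hstack(o),alpha=1.3))
E
```

```text
time: 14.5
ee_pos: [377.1, 39.9, 245.2]
eef_rot: [3.116, -0.391, -0.001]
contact_force: [-0.1, 0.8, -0.2]
finger_gap: 0.003
grip_force: 0.0
```

View pics/two4.png

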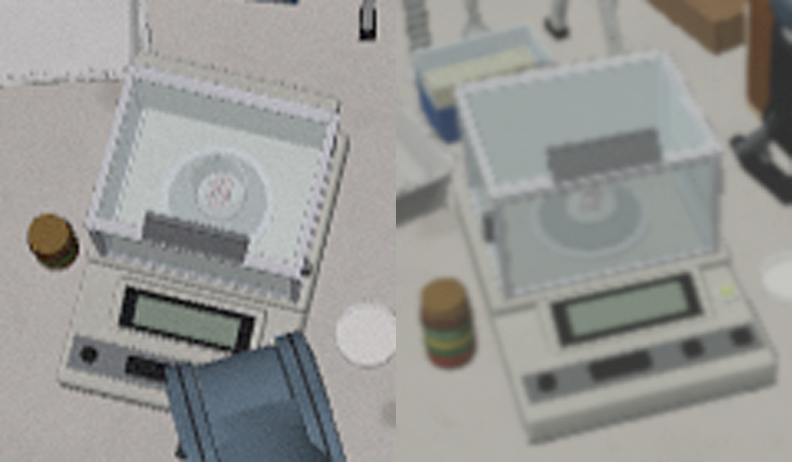

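The cover is shut, the ledge is at the front rim at (605,155), the tare key at (620,365) looks up, and the arm is clear. Handing in.

```bash
python3 -c "
from rig import r
print(r.hand_in())"
```

```text
the job is handed in; nothing more can be done
None
```

I slid the cover onto its shut stop (about 8 N), then pressed the tare key to its stop (about 16 N) and withdrew. The final picture shows the cover shut and the arm clear, and I handed the job in at about 14.6 s; no verdict came back.

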